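# Cure a resin repair on a turning headlamp

### The arm

A 6-joint arm with a two-finger parallel gripper is mounted at the origin on the work surface. World frame = base frame: x ahead of the robot, y to its left, z up, the work surface at z = 0. Lengths are in mm, angles in rad, forces in N, time in s.
With the tool pointing down it reaches from about 350 to 975 mm from the base axis. Payload 7.1 kg.
Tool frame: the origin (TCP) lies midway between the tips of the shut fingers; the grasp point (between the pads) lies 19 mm behind it; z points along the fingers, y is the line along which they close (so a half turn about z gives the same grasp; the last joint's range is limited). The gripper opens to 88 mm and grips with 3 to 60 N. Pads are 20 mm wide; open, the fingers measure 115 mm over their backs; the gripper's body (75 mm by 178 mm) begins 61 mm behind the grasp point.
Start: joints at [1.264, 0.423, 1.63, -0, 1.089, -0.019], TCP at [177.37, 599.287, 222.675] pointing down, gripper open.
Joint ranges: [-3, 3], [-0.9, 2.11], [0.09, 2.58], [-1.31, 4.45], [0.11, 2.69], [-2.54, 2.54]. Speed limits (rad/s): [2.39, 2.39, 3.01, 3.14, 3.14, 3.14].

### API

Orientations are given as a rotation vector (axis times angle).
In Python, from workcell import ctrl gives the robot as it stands.
- The arm moves only by the shell command python3 -m pendant 'ROWS'. ROWS is a JSON object of lists of equal length, an entry for each row: "grip": the opening, from -1 (shut) to 1 (fully open); "linear": the shift along the tool's x, y, z in mm, a list of three; "angular": the turn, a rotation vector about the tool's x, y, z in rad, a list of three. In form: {"grip": [grip, ...], "linear": [[tx, ty, tz], ...], "angular": [[ax, ay, az], ...]}. A call has 1 to 12 rows; each row shifts and turns the commanded pose from where the row before left it, along the tool's axes as they then stand; what a row does not reach is not made up. A row lasts 1/12 s, in which the tool goes at most 41.7 mm and 7.16 degrees, less where a joint would pass 70% of its speed; a pose out of reach is approached as far as the arm can. A call with a gripper value outside its range is refused whole. The fingers move at their own pace and stop on an object; the grip force is fixed at half the most. Time passes only in rows, so rows that do not move let the fingers close. It gives the time, the measured TCP pose, the force, the opening and the grip force at its end, in the units of the state.
- ctrl.get_obs(): the state, without advancing time (a new reading comes with each control period).
- ctrl.get_image(name): name is "scene" or "top" or "wrist"; returns the picture (480x640x3 uint8, red, green, blue); there is no depth.
- ctrl.camera_params(name): a dict with "vfov" (degrees; the focal length in pixels is half the picture's height over the tangent of half this angle, whatever the lens; pixels are square), "cx", "cy" (the principal point, pixels), "k1" (the pictures are not rectified: a ray, as slopes to the right and down, at radius r is drawn at 1 + k1 r^2 times it, then the intrinsics apply), "R" (3x3) and "t" (3): a world point X has camera coordinates R X + t; the wrist camera has in their place "T_tool_cam" (4x4, takes a point from camera to tool coordinates, whose origin is the TCP and whose axes are the flange's). Camera axes: x right, y down, z forward; pixel columns grow to the right and rows downward; lengths in mm; the calibration is good to about 2 mm. A picture is of the moment at which its call begins: read the wrist's pose just before it. camera_params takes no time and is no camera call.
- ctrl.close_job(): hands the job in; it is judged then, once.
The state is a dict: "t": time; "qpos": joint angles; "qvel": joint speeds; "joint_torque": joint torques, N m; "ee_pos": TCP position; "orientation": TCP orientation; "ft_force": force on the tool from outside, world axes, zero at the start; "moment": the same for the moment, N m; "width": finger opening in mm; "grasp_force": force on a finger pad.
Only numpy, scipy, OpenCV 4.12 (cv2) and the standard library are available. Lean on these libraries where they do the work, as an engineer would, in place of code of your own. Each camera call takes 0.05 s, during which the arm holds its last target. There are 200 camera calls.

### The job

Push one of the turntable's posts so that the table with the headlamp turns freely at about five seconds a turn, either way round, and let go. While it coasts, still making a turn in under eight seconds, take the curing lamp out of its cup and, holding it upright with its light face down, keep it centred about 3 cm above the resin patch for six seconds without a break, going round with the patch so that the resin sets level; never touch the headlamp itself, nor the table while curing. Then put the lamp back in its cup gently and let go of it (the table may go on turning), and leave everything else on the bench where it is.

Things in the scene. Friction and masses are not known exactly. Their poses are not given: they have to be found in the camera images.
- turn_stand: fixed grey foot of the bench turntable, 230 mm across, 53 mm tall; origin on the turntable's vertical axis at bench height; its yaw is the zero of the turntable's angle. On it a dark steel plate 400 mm in diameter turns on a ball bearing; top of the plate 63 mm above the bench. The headlamp is clamped on the plate's middle and turns with it
- post (a point): top of the post at the plate's angle 0. Four such steel posts, 24 mm in diameter with black rubber caps, stand on the plate 180 mm from the axis at its angles 0, 90, 180, 270 degrees, 63 to 135 mm above the bench; any may be pushed. Through each a 9 mm clamp screw runs radially, 113 mm above the bench, in to the headlamp and out to a knob ending 208 mm from the axis
- turntable (a joint): angle of the turntable in rad from the foot's yaw, growing counter-clockwise seen from above, no stops, counts on past a turn. Plate, posts and headlamp together: about 0.12 kg m2 (nominal, the plate's mass differs by up to a third). Left alone it coasts: friction about 0.0005 N m plus 0.001 N m s/rad, near 0.015 rad/s lost each second at 1.2 rad/s. Above 2.2 rad/s the wet resin is flung off
- headlamp: swept car headlamp lying lens up in the clamps of the turntable, black housing and clear domed lens, 290 x 190 mm (broad end and narrow end), top of the lens 151 mm above the bench; origin on the turntable's axis 64 mm above the bench, x along its length towards the narrow end (the plate's angle 0), z up
- resin (a point): middle of the fresh resin patch on the lens, a milky disc 36 mm across in a square frame of paper masking tape (62 mm outside), on the broad end, 100 mm from the turntable's axis at the plate's angle 180 degrees, 149 mm above the bench; the lens slopes 14 degrees there. It moves with the turntable.
- uv_lamp: hand-held UV curing lamp, an aluminium torch 138 mm long standing light face down in the cup, 250 g (nominal); head 46 mm in diameter for its lower 30 mm, narrowing to a round 32 mm handle from 44 mm up to the top; origin at the middle of the light face (its lower end), z towards the tail; to be gripped round the handle from above, say 110 mm above the face
- cup: fixed charging cup of the curing lamp: black base plate 95 x 110 x 14 mm with a grey round socket on it, 74 mm outside, 64 mm inside diameter, rim 60 mm above the bench; origin under its middle at bench height
- cup_in (a point): middle of the cup's inner floor, 18 mm above the bench, where the lamp's light face stands
- tape_roll: bystander: roll of masking tape lying flat, 96 mm across, 25 mm high; origin under its middle
- cleaner: bystander: clear bottle of cleaner, 64 mm across, 170 mm tall; origin under its middle
- primer_can: bystander: can, 60 mm across, 150 mm tall; origin under its middle
- screwdriver: bystander: screwdriver lying flat, 200 mm long; origin under its middle, x towards its tip
- polish_pad: bystander: grey felt polishing pad with a black backing, 76 mm across, 32 mm high; origin under its middle
- drill: bystander: cordless drill lying on its side, 175 x 200 mm, 54 mm high; origin at bench height by the rear end of the motor, x towards the chuck, y towards the battery
- bulb_carton: bystander: cardboard box 60 x 110 x 60 mm; origin under its middle
- spare_headlamp: bystander: a second headlamp of the same kind lying on the bench lens up, 290 x 190 x 87 mm, without tape or resin; origin under its middle
Things that resemble listed ones, but are neither listed nor needed, are in the scene too. Leave any red look-alike of the uv_lamp alone. Leave any green look-alike of the cup alone.

How it is judged (in metres and radians):
On the way, in this order (a step that is already met when the one before it is completed fails the run):
1. the turntable turns freely faster than 0.9 rad/s, untouched ((velocity of joint turntable above 0.9 rad/s or velocity of joint turntable below -0.9 rad/s) and contact force between each of the arm, the fingers, uv_lamp and turntable below 0.2 N), for 0.3 s.
2. for 5 s without a break the lamp, gripped and upright, has its light face within 15 mm of the resin's middle sideways and 8 to 55 mm above it, while the table turns freely (over 0.75 rad/s), untouched (horizontal distance between uv_lamp and resin below 0.015 m and z of uv_lamp in the frame of resin between 0.008 and 0.055 m and angle between uv_lamp's own z axis and vertical below 0.25 rad and contact force between the fingers and uv_lamp above 1 N and (velocity of joint turntable above 0.75 rad/s or velocity of joint turntable below -0.75 rad/s) and contact force between each of the arm, the fingers, uv_lamp and turntable below 0.2 N), for 5 s.
At the end, for the whole second after the job is handed in: the lamp stands in its cup again, light face down on the cup's floor (within 4 mm in height and 12 mm sideways), upright within 0.1 rad, released and at rest; the turntable may still be turning (horizontal distance between uv_lamp and cup_in below 0.012 m and z of uv_lamp in the frame of cup_in between -0.004 and 0.004 m and angle between uv_lamp's own z axis and vertical below 0.1 rad and linear speed of uv_lamp below 0.02 m/s); the robot touches nothing.
It fails at once if the turntable is spun faster than 2.2 rad/s (the wet resin is flung off) (velocity of joint turntable above 2.2 rad/s or velocity of joint turntable below -2.2 rad/s).
It fails at once if the headlamp is touched by the arm or by the lamp (over 1 N) (contact force between any of the arm, the fingers, uv_lamp and headlamp above 1 N).
It fails at once if the curing lamp is dropped or thrown (faster than 0.75 m/s) (linear speed of uv_lamp above 0.75 m/s).
It fails at once if the curing lamp is tipped over (more than 0.6 rad) (angle between uv_lamp's own z axis and vertical above 0.6 rad).
It fails at once if a bystander is moved by more than 30 mm (distance of any of tape_roll, cleaner, primer_can, screwdriver, polish_pad, drill, bulb_carton, spare_headlamp from where it was at the start of the episode above 0.03 m).
It also fails if it takes over 51 s, if anything falls off the work surface, if the arm or the gripper's body presses on something with over 40 N, if the wrist force passes 120 N, or if a joint passes its speed limit or range.

## Working session

There is one attempt and no reset: what is moved stays moved. The work goes in short steps, Python scripts to look and compute and a shell command to move; the robot and the scene stay as the last step left them, time stands still between calls to the robot, and variables do not carry over. Pictures are saved under pics/ and viewed, at most 10 in all, crops included, and the job is handed in when it is done.

```bash
mkdir -p pics; ls
python3 - <<'E'
from workcell import ctrl
import cv2,numpy as np
o=ctrl.get_obs();print(o['t'],o['ee_pos'],o['orientation'],o['width'])
for n in ('scene','top'):
    print(n,{k:np.round(v,4).tolist() for k,v in ctrl.camera_params(n).items()})
    cv2.imwrite(f'pics/{n}0.png',ctrl.get_image(n)[:,:,::-1])
print({k:np.round(v,4).tolist() for k,v in ctrl.camera_params('wrist').items()})
E
```

```text
pics
0.0 [177.20180449 598.75175135 221.89026029] [-4.50521966e-01 -3.10883901e+00  2.44462404e-03] 88.04933648147797
scene {'vfov': 56.1368, 'cx': 314.1558, 'cy': 239.0955, 'k1': -0.0177, 'R': [[-0.8029, 0.5961, 0.0071], [0.503, 0.6839, -0.5284], [-0.3198, -0.4206, -0.849]], 't': [438.7809, -179.4183, 1431.2983]}
top {'vfov': 50.4816, 'cx': 330.8837, 'cy': 237.5792, 'k1': -0.0238, 'R': [[0.0138, -0.9999, 0.003], [-0.9935, -0.014, -0.1131], [0.1131, -0.0015, -0.9936]], 't': [-44.5101, 538.3806, 1551.195]}
{'vfov': 62.5288, 'cx': 315.9708, 'cy': 235.3482, 'k1': 0.0165, 'T_tool_cam': [[-0.001, -0.9595, -0.2819, 77.1491], [1.0, -0.001, -0.0003, 1.3504], [0.0, -0.2819, 0.9595, -161.09], [0.0, 0.0, 0.0, 1.0]]}
```

View pics/scene0.png

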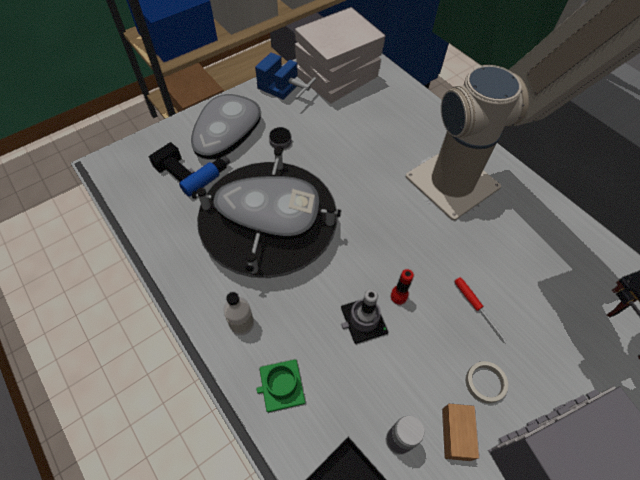

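View pics/top0.png

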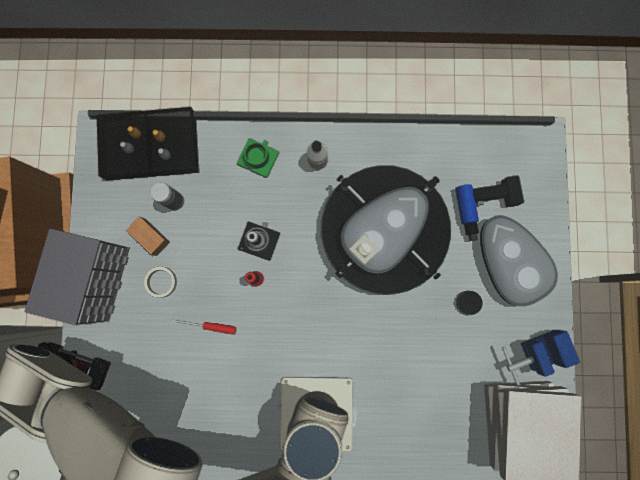

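Top view: turntable at about (386,230), with posts near (433,182), (345,185), (342,270) and (432,272). The resin is at (362,247).

Things that could be taken for the lamp or cup:
- **Real lamp:** grey torch in the black and grey cup at (258,240).
- **Red torch look-alike:** (255,279), leave alone.
- **Green cup look-alike:** (258,156), leave alone.
- **Others:** cleaner (317,155) and primer can (163,196).

I choose the grey torch in the black cup.

```bash
cat > h.py <<'E'
import numpy as np,cv2
from workcell import ctrl
def ray(n,uv):
    c=ctrl.camera_params(n);f=240/np.tan(np.radians(c['vfov'])/2)
    K=np.array([[f,0,c['cx']],[0,f,c['cy']],[0,0,1.]])
    d=np.array([(uv[0]-c['cx'])/f,(uv[1]-c['cy'])/f]);u=d.copy()
    for _ in range(20): u=d/(1+c['k1']*(u@u))
    R=np.array(c['R']);t=np.array(c['t'])
    return -R.T@t, R.T@np.array([u[0],u[1],1.])
def onz(n,uv,z):
    o,d=ray(n,uv);return o+d*(z-o[2])/d[2]
def proj(n,X):
    c=ctrl.camera_params(n);f=240/np.tan(np.radians(c['vfov'])/2)
    p=np.array(c['R'])@np.array(X)+np.array(c['t']);u=p[:2]/p[2];u=u*(1+c['k1']*(u@u))
    return u*f+[c['cx'],c['cy']]
E
python3 - <<'E'
from h import *
a=cv2.imread('pics/top0.png');b=cv2.imread('pics/scene0.png')
A=cv2.resize(a[155:305,230:455],None,fx=3.4,fy=3.4,interpolation=cv2.INTER_CUBIC)  # origin 230,155
B=cv2.resize(b[255:355,320:430],(440,400),interpolation=cv2.INTER_CUBIC)
cv2.imwrite('pics/c1.png',A[:600,:800]);cv2.imwrite('pics/c2.png',B)
# plate circle z=63
g=cv2.cvtColor(a,cv2.COLOR_BGR2GRAY);m=(g<70).astype(np.uint8)
m[:, :318]=0;m[:,452:]=0;m[:160]=0;m[300:]=0
n,l,s,c=cv2.connectedComponentsWithStats(m);print(s[1:][s[1:,4]>50])
E
```

```text
[[ 321  166  130  129 7935]]
```

View pics/c1.png

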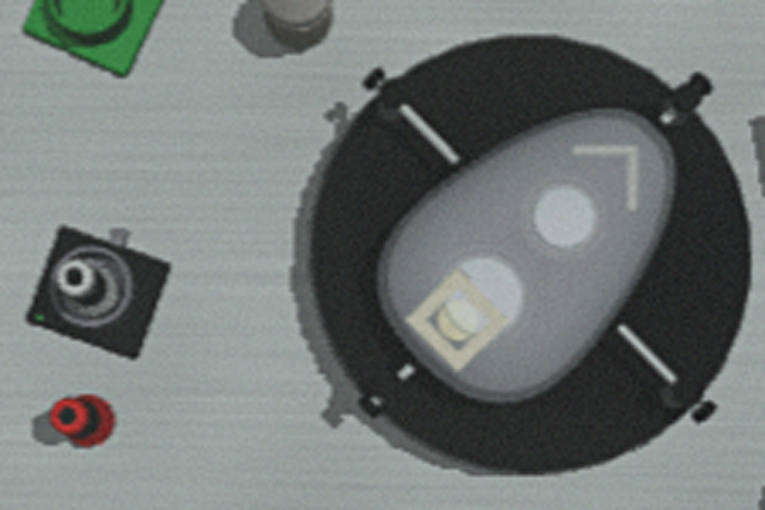

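View pics/c2.png

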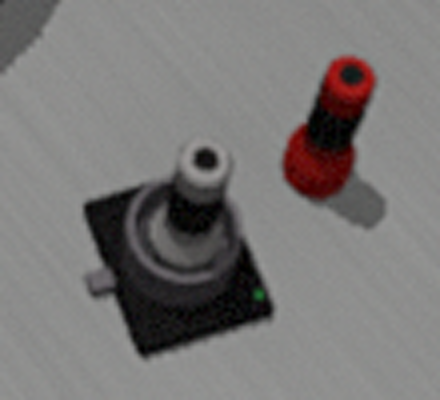

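The close crop confirms the choice: grey lamp tail at c1 (75,279), i.e. top (252,237), and scene (371.5,295). The red torch stands beside it at c1 (68,418). The tape frame's centre is at c1 (459,320), and the plate's disc spans c1 x 312–750, y 35–473.

Run:
```python
from h import *
c=lambda x,y:(x/3.4+230-.35,y/3.4+155-.35)
T=onz('top',c(531,254),63);print('T',T)
a=cv2.imread('pics/top0.png')
# plate edge fit on rays
g=cv2.cvtColor(a,cv2.COLOR_BGR2GRAY);m=(g<70).astype(np.uint8)
m[:, :318]=0;m[:,452:]=0;m[:160]=0;m[300:]=0
k=max(cv2.findContours(m,0,1)[0],key=cv2.contourArea)
P=np.array([onz('top',p[0],63)[:2] for p in k])
c0=T[:2]
for _ in range(8):
    r=np.hypot(*(P-c0).T);Q=P[abs(r-200)<9]
    A=np.c_[2*Q,np.ones(len(Q))];s=np.linalg.lstsq(A,(Q**2).sum(1),rcond=None)[0];c0=s[:2]
print('fit',c0,np.sqrt(s[2]+c0@c0),len(Q))
print('lamp top',onz('top',c(75,279),156),onz('scene',(371.2,294.7),156))
print('socket rim',onz('top',c(91,287),60), 'scene', onz('scene',(320+183/4,255+232/4),60))
for n,p in(('top',c(459,320)),('scene',(301,202))):
    r=onz(n,p,149)[:2]-c0;print(n,'resin rel',r,np.hypot(*r),np.degrees(np.arctan2(r[1],r[0])))
for q in((374,78),(700,85),(371,406),(705,411)):
    r=onz('top',c(*q),113)[:2]-c0;print(r,np.hypot(*r),np.degrees(np.arctan2(r[1],r[0])))
print('cleaner',onz('scene',(234,298),170),'pad',onz('top',(468,302),32))
```

```text
T [ 562.87098944 -204.19940507   63.        ]
fit [ 565.60841344 -202.81417198] 196.8749974461778 383
lamp top [523.98438686 189.64219684 156.        ] [522.03471938 189.08665879 156.        ]
socket rim [527.85152617 189.95316102  60.        ] scene [528.00245928 191.99894319  60.        ]
top resin rel [-71.05082252  68.74934358] 98.86704012635181 135.94315423668831
scene resin rel [-71.27938888  71.82631251] 101.19175088577205 134.78102715040873
[144.56007881 142.24480698] 202.80828755088658 44.53748199797319
[ 142.61246931 -144.41120825] 202.96037413852582 -45.35906027467437
[-142.95550114  141.43069852] 201.09430073830606 135.30720167769567
[-143.3689406  -145.94537154] 204.58422373782662 -134.48977734344183
cleaner [786.15999701  12.74098121 170.        ] pad [ 345.74754517 -460.54186173   32.        ]
```

```bash
cat >> h.py <<'E'
import json
def rows(D,h0,az=0,grip=1):
    L=[];h=np.radians(h0)
    for X,Y,Z in D:
        L.append([round(float(v),1)+0. for v in (-np.sin(h)*X+np.cos(h)*Y,np.cos(h)*X+np.sin(h)*Y,-Z)]);h-=az
    print(json.dumps({"grip":[grip]*len(L),"linear":L,"angular":[[0,0,az]]*len(L)},separators=(',',':')))
def head(o):
    from scipy.spatial.transform import Rotation as R
    M=R.from_rotvec(o['orientation']).as_matrix();return np.degrees(np.arctan2(M[1,1],M[0,1])),M[:,2]
E
python3 - <<'E'
from h import *
rows([(20.2,-29.1,0)]*12,73.5,.07,-1)
E
```

```text
{"grip":[-1,-1,-1,-1,-1,-1,-1,-1,-1,-1,-1,-1],"linear":[[-27.6,-22.2,0.0],[-29.1,-20.2,0.0],[-30.5,-18.1,0.0],[-31.6,-15.9,0.0],[-32.7,-13.7,0.0],[-33.6,-11.3,0.0],[-34.3,-9.0,0.0],[-34.8,-6.6,0.0],[-35.2,-4.1,0.0],[-35.4,-1.6,0.0],[-35.4,0.8,0.0],[-35.3,3.3,0.0]],"angular":[[0,0,0.07],[0,0,0.07],[0,0,0.07],[0,0,0.07],[0,0,0.07],[0,0,0.07],[0,0,0.07],[0,0,0.07],[0,0,0.07],[0,0,0.07],[0,0,0.07],[0,0,0.07]]}
```

```bash
python3 -m pendant '{"grip":[-1,-1,-1,-1,-1,-1,-1,-1,-1,-1,-1,-1],"linear":[[-28,-22,0],[-29,-20,0],[-30,-18,0],[-32,-16,0],[-33,-14,0],[-34,-11,0],[-34,-9,0],[-35,-7,0],[-35,-4,0],[-35,-2,0],[-35,1,0],[-35,3,0]],"angular":[[0,0,0.07],[0,0,0.07],[0,0,0.07],[0,0,0.07],[0,0,0.07],[0,0,0.07],[0,0,0.07],[0,0,0.07],[0,0,0.07],[0,0,0.07],[0,0,0.07],[0,0,0.07]]}'
python3 - <<'E'
from h import *
o=ctrl.get_obs();print(head(o),o['qpos'],o['qvel'])
# straight rest
p=o['ee_pos'];print(p)
g=np.array([404,-118,110]);rows([(g-p)/12]*12,head(o)[0],0,-1)
E
```

```text
t: 1.1
ee_pos: [419.8, 248.8, 222.6]
orientation: [-1.684, -2.652, 0.0]
ft_force: [0.1, 0.4, -1.1]
width: 11.5
grasp_force: 0.0
(np.float64(25.189282808398737), array([-2.29049850e-04, -1.32289730e-04, -9.99999965e-01])) [ 5.10747377e-01  2.21727092e-01  1.92619782e+00 -4.10478957e-06
  9.93932230e-01  7.11136923e-02] [-0.86386317  0.02412152 -0.03222865 -0.00124193  0.00217122 -0.02440299]
[419.75514334 248.84537421 222.5522048 ]
{"grip":[-1,-1,-1,-1,-1,-1,-1,-1,-1,-1,-1,-1],"linear":[[-27.1,-14.2,9.4],[-27.1,-14.2,9.4],[-27.1,-14.2,9.4],[-27.1,-14.2,9.4],[-27.1,-14.2,9.4],[-27.1,-14.2,9.4],[-27.1,-14.2,9.4],[-27.1,-14.2,9.4],[-27.1,-14.2,9.4],[-27.1,-14.2,9.4],[-27.1,-14.2,9.4],[-27.1,-14.2,9.4]],"angular":[[0,0,0],[0,0,0],[0,0,0],[0,0,0],[0,0,0],[0,0,0],[0,0,0],[0,0,0],[0,0,0],[0,0,0],[0,0,0],[0,0,0]]}
```

```bash
python3 -m pendant '{"grip":[-1,-1,-1,-1,-1,-1,-1,-1,-1,-1,-1,-1],"linear":[[-32.5,-17,0],[-32.5,-17,0],[-32.5,-17,0],[-32.5,-17,0],[-32.5,-17,0],[-32.5,-17,0],[-32.5,-17,0],[-32.5,-17,0],[-32.5,-17,0],[-32.5,-17,0],[0,0,30],[0,0,30]],"angular":[[0,0,0],[0,0,0],[0,0,0],[0,0,0],[0,0,0],[0,0,0],[0,0,0],[0,0,0],[0,0,0],[0,0,0],[0,0,0],[0,0,0]]}'
python3 - <<'E'
from h import *
o=ctrl.get_obs();print(head(o)[0],o['qpos'])
cv2.imwrite('pics/s1.png',ctrl.get_image('scene')[:,:,::-1])
E
```

```text
t: 2.1
ee_pos: [406.2, -118.7, 163.2]
orientation: [1.683, 2.647, 0.002]
ft_force: [-0.2, 0.8, -0.7]
width: -0.1
grasp_force: 0.0
25.11993661289207 [-3.12329243e-01  2.18515953e-01  2.10889458e+00 -1.26605813e-04
  8.09074932e-01 -7.50661180e-01]
```

View pics/s1.png

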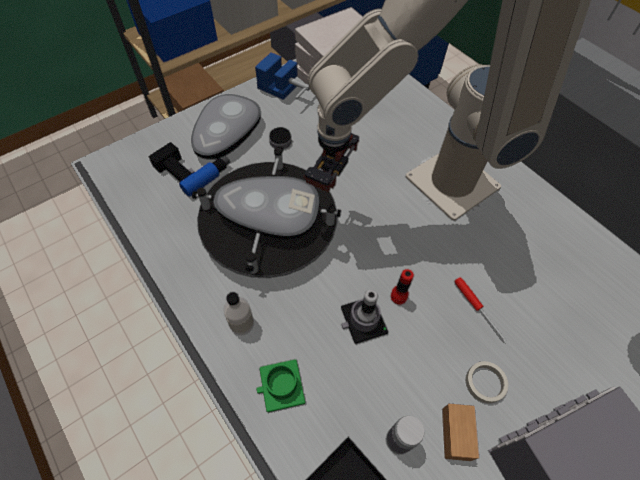

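Descent is clear, with the gripper just robot-side of the 180° post. Next I compute the arc push.

Run:
```python
from h import *
T=np.array([564.5,-203.8]);p=np.array([406.2,-118.7]);a=np.arctan2(*(p-T)[::-1])
S=[3,5,6,6,6,7,8.5,10,11.5,13,14.5,16,17.5,19,19.5,19.5,8,2,0]
U=[0]*16+[20,40,40]
D=[(0,0,-32.5)]*2
for s,u in zip(S,U):
    a-=s/180;q=T+180*np.array([np.cos(a),np.sin(a)]);D.append((*(q-p),u));p=q
print(p,np.degrees(a))
rows(D[:12],25.1,0,-1);rows(D[12:],25.1,0,-1)
```

```text
[562.54404781 -23.81062739] 90.62261117085781
{"grip":[-1,-1,-1,-1,-1,-1,-1,-1,-1,-1,-1,-1],"linear":[[0.0,0.0,32.5],[0.0,0.0,32.5],[2.0,2.3,0.0],[2.9,4.1,0.0],[3.3,5.0,0.0],[3.1,5.1,0.0],[2.9,5.2,0.0],[3.2,6.2,0.0],[3.6,7.7,0.0],[3.7,9.3,0.0],[3.6,10.9,0.0],[3.3,12.6,0.0]],"angular":[[0,0,0],[0,0,0],[0,0,0],[0,0,0],[0,0,0],[0,0,0],[0,0,0],[0,0,0],[0,0,0],[0,0,0],[0,0,0],[0,0,0]]}
{"grip":[-1,-1,-1,-1,-1,-1,-1,-1,-1],"linear":[[2.6,14.3,0.0],[1.5,15.9,0.0],[0.0,17.5,0.0],[-1.9,18.9,0.0],[-4.0,19.1,0.0],[-6.1,18.5,0.0],[-3.1,7.4,-20.0],[-0.8,1.8,-40.0],[0.0,0.0,-40.0]],"angular":[[0,0,0],[0,0,0],[0,0,0],[0,0,0],[0,0,0],[0,0,0],[0,0,0],[0,0,0],[0,0,0]]}
```

```bash
python3 -m pendant '{"grip":[-1,-1,-1,-1,-1,-1,-1,-1,-1,-1,-1,-1],"linear":[[0,0,32],[0,0,32],[2,2.3,0],[2.9,4.1,0],[3.3,5,0],[3.1,5.1,0],[2.9,5.2,0],[3.2,6.2,0],[3.6,7.7,0],[3.7,9.3,0],[3.6,10.9,0],[3.3,12.6,0]],"angular":[[0,0,0],[0,0,0],[0,0,0],[0,0,0],[0,0,0],[0,0,0],[0,0,0],[0,0,0],[0,0,0],[0,0,0],[0,0,0],[0,0,0]]}'
python3 -m pendant '{"grip":[-1,-1,-1,-1,-1,-1,-1,-1,-1,-1,-1,-1],"linear":[[2.6,14.3,0],[1.5,15.9,0],[0,17.5,0],[-1.9,18.9,0],[-4,19.1,0],[-6.1,18.5,0],[-3.1,7.4,-20],[-0.8,1.8,-40],[0,0,-40],[20,10,-10],[30,14,0],[30,14,0]],"angular":[[0,0,0],[0,0,0],[0,0,0],[0,0,0],[0,0,0],[0,0,0],[0,0,0],[0,0,0],[0,0,0],[0,0,0],[0,0,0],[0,0,0]]}'
python3 - <<'E'
from h import *
for i in range(2):
    o=ctrl.get_obs();print(o['t'],o['ee_pos']);cv2.imwrite(f'pics/t{i}.png',ctrl.get_image('top')[:,:,::-1])
    print(o['t']);cv2.imwrite(f'pics/s2{i}.png',ctrl.get_image('scene')[:,:,::-1])
o=ctrl.get_obs();p=o['ee_pos'];print(p,head(o))
a,b=[cv2.imread(f'pics/{n}.png')[150:310,300:460] for n in('t0','t1')]
s=cv2.imread('pics/s20.png')[150:290,180:360]
cv2.imwrite('pics/v1.png',np.hstack([cv2.resize(a,(400,400)),cv2.resize(s,(400,400))]))
E
```

```text
t: 3.15
ee_pos: [453.9, -57.3, 98.8]
orientation: [1.679, 2.655, -0.0]
ft_force: [0.0, -0.2, 0.3]
width: 0.6
grasp_force: 0.1
t: 4.15
ee_pos: [562.4, 69.9, 210.3]
orientation: [1.68, 2.651, 0.004]
ft_force: [-0.0, -0.6, -0.4]
width: 0.6
grasp_force: 0.0
4.15 [562.39916109  69.85054575 210.31014264]
4.15
4.25 [561.49677687  72.76804086 209.08697451]
4.25
[561.12135443  69.7580501  208.54473791] (np.float64(25.525034033850467), array([-9.75248001e-05, -9.99465442e-05, -9.99999990e-01]))
```

View pics/v1.png

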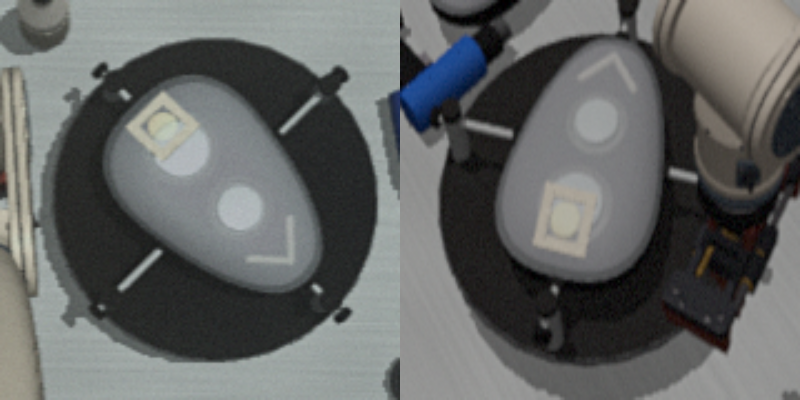

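Left, top crop: the table has turned, with the resin now at about crop (162,125), near plate angle 43°. Right, scene crop: the tape frame is clearly visible. I automate the angle measurement and move on to the lamp.

```bash
cat >> h.py <<'E'
T=np.array([564.5,-203.8])
def resin(n,im):  # BGR -> angle deg, radius
    hsv=cv2.cvtColor(im,cv2.COLOR_BGR2HSV)
    m=cv2.inRange(hsv,(12,28,110),(36,255,255))
    c=proj(n,[*T,149]);d=np.zeros_like(m);cv2.circle(d,tuple(int(v) for v in c),60,255,-1);m&=d
    m=cv2.morphologyEx(m,cv2.MORPH_CLOSE,np.ones((5,5)))
    nn,l,s,ce=cv2.connectedComponentsWithStats(m)
    if nn<2:return None
    i=1+np.argmax(s[1:,4]);hull=cv2.convexHull(cv2.findNonZero((l==i).astype(np.uint8)))
    M=cv2.moments(hull);uv=(M['m10']/M['m00'],M['m01']/M['m00'])
    r=onz(n,uv,149)[:2]-T
    return np.degrees(np.arctan2(r[1],r[0])),np.hypot(*r),int(M['m00'])
E
python3 - <<'E'
from h import *
for n,f in(('top','top0'),('scene','scene0'),('top','t0'),('scene','s20'),('top','t1'),('scene','s21')):
    print(f,resin(n,cv2.imread(f'pics/{f}.png')))
p=np.array([561.1,69.8,208.5]);g=np.array([523.5,189.5,208.5])
rows([(g-p)/5]*5,25.3,0,1)
E
```

```text
top0 (np.float64(135.82974741220008), np.float64(111.79093254635309), 135)
scene0 (np.float64(135.80327406957045), np.float64(100.79338870849827), 371)
t0 (np.float64(45.47847747830786), np.float64(110.18297322621568), 68)
s20 (np.float64(-167.62551208647173), np.float64(170.1743639030535), 266)
t1 (np.float64(34.359395709217935), np.float64(106.15953644892636), 60)
s21 (np.float64(-167.462320144506), np.float64(170.25184639481992), 281)
{"grip":[1,1,1,1,1],"linear":[[24.9,3.4,0.0],[24.9,3.4,0.0],[24.9,3.4,0.0],[24.9,3.4,0.0],[24.9,3.4,0.0]],"angular":[[0,0,0],[0,0,0],[0,0,0],[0,0,0],[0,0,0]]}
```

Run:
```python
from h import *
for f in('top0','t0','s20','scene0'):
    im=cv2.imread(f'pics/{f}.png');h=cv2.cvtColor(im,cv2.COLOR_BGR2HSV)
    n='top' if f[0]=='t' else 'scene'
    a={'top0':136,'t0':43,'s20':36,'scene0':136}[f]*np.pi/180
    for r,da in((100,0),(125,0),(100,.26),(100,-.26),(60,1.2)):
        u=proj(n,[T[0]+r*np.cos(a+da),T[1]+r*np.sin(a+da),149]).round().astype(int)
        print(f,r,da,u,h[u[1]-1:u[1]+2,u[0]-1:u[0]+2].reshape(-1,3).mean(0).round())
```

```text
top0 100 0 [365 249] [ 46.  17. 189.]
top0 125 0 [359 256] [ 29.  24. 178.]
top0 100 0.26 [372 255] [ 34.  20. 175.]
top0 100 -0.26 [359 242] [ 30.  24. 179.]
top0 60 1.2 [398 244] [103.  17. 136.]
t0 100 0 [365 200] [ 41.  26. 186.]
t0 125 0 [360 193] [ 31.  23. 183.]
t0 100 0.26 [360 206] [ 35.  20. 177.]
t0 100 -0.26 [373 195] [ 35.  21. 177.]
t0 60 1.2 [370 232] [ 99.  14. 138.]
s20 100 0 [250 226] [ 28.  25. 176.]
s20 125 0 [247 234] [ 20.  26. 170.]
s20 100 0.26 [260 228] [ 23.  22. 166.]
s20 100 -0.26 [241 223] [ 92.   5. 132.]
s20 60 1.2 [281 208] [113.   6. 124.]
scene0 100 0 [301 201] [ 27.  25. 159.]
scene0 125 0 [310 202] [ 19.  27. 159.]
scene0 100 0.26 [301 193] [ 21.  27. 156.]
scene0 100 -0.26 [298 208] [ 19.  27. 157.]
scene0 60 1.2 [276 182] [104.   4. 117.]
```

```bash
python3 -m pendant '{"grip":[1,1,1,1,1,1],"linear":[[25,3.4,0],[25,3.4,0],[25,3.4,0],[25,3.4,0],[24,3,0],[0,0,0]],"angular":[[0,0,0],[0,0,0],[0,0,0],[0,0,0],[0,0,0],[0,0,0]]}'
```

```text
t: 4.85
ee_pos: [521.9, 189.7, 208.4]
orientation: [-1.677, -2.656, -0.0]
ft_force: [-0.6, 0.2, 0.3]
width: 36.9
grasp_force: 0.0
```

```bash
python3 - <<'E'
s=open('h.py').read();i=s.index('    hsv=');j=s.index("    nn,l,s,ce")
s=s[:i]+'''    f=cv2.GaussianBlur(im.astype(np.float32),(3,3),0);m=((f[:,:,2]-f[:,:,0]>6)&(f.sum(2)>330)).astype(np.uint8)
    c=proj(n,[*T,149]);d=np.zeros_like(m);cv2.circle(d,tuple(int(v) for v in c),60,1,-1);m&=d
'''+s[j:]
i=s.index('    i=1+np.argmax')
s=s[:i]+'''    best=None
    for i in range(1,nn):
        if s[i,4]<60: continue
        hull=cv2.convexHull(cv2.findNonZero((l==i).astype(np.uint8)))
        M=cv2.moments(hull);r=onz(n,(M['m10']/M['m00'],M['m01']/M['m00']),149)[:2]-T
        k=(round(float(np.degrees(np.arctan2(r[1],r[0]))),2),round(float(np.hypot(*r)),1),int(M['m00']))
        if best is None or abs(k[1]-100)<abs(best[1]-100): best=k
    return best
'''
open('h.py','w').write(s)
E
python3 - <<'E'
from h import *
for n,f in(('top','top0'),('scene','scene0'),('top','t0'),('scene','s20'),('top','t1'),('scene','s21')):
    print(f,resin(n,cv2.imread(f'pics/{f}.png')))
for i in range(4):
  for n in('top','scene'):
    t=ctrl.get_obs()['t'];print(n,t,resin(n,ctrl.get_image(n)[:,:,::-1]))
o=ctrl.get_obs();print(o['t'],o['width'],o['ee_pos'])
E
```

```text
top0 (134.58, 99.6, 432)
scene0 (136.37, 101.5, 447)
t0 (44.53, 100.6, 395)
s20 (41.38, 97.9, 555)
t1 (36.73, 101.2, 409)
s21 (33.21, 98.0, 543)
top 4.85 (-10.11, 101.3, 396)
scene 4.9 (-15.3, 98.5, 455)
top 4.95 (-17.91, 100.8, 388)
scene 5.0 (-23.37, 98.8, 444)
top 5.05 (-25.84, 100.9, 384)
scene 5.1 (-31.13, 99.0, 418)
top 5.15 (-33.42, 100.9, 392)
scene 5.2 (-39.15, 99.5, 405)
5.25 68.92161806420293 [522.96407591 186.56080682 208.6239087 ]
```

```bash
python3 -m pendant '{"grip":[1,1,1,1,1,1,-1,-1,-1,-1,-1,-1],"linear":[[1,0,10],[0,0,20],[0,0,28],[0,0,26],[0,0,15],[0,0,0],[0,0,0],[0,0,0],[0,0,0],[0,0,0],[0,0,0],[0,0,0]],"angular":[[0,0,0],[0,0,0],[0,0,0],[0,0,0],[0,0,0],[0,0,0],[0,0,0],[0,0,0],[0,0,0],[0,0,0],[0,0,0],[0,0,0]]}'
```

```text
t: 6.25
ee_pos: [522.6, 188.5, 110.4]
orientation: [1.679, 2.654, 0.002]
ft_force: [0.1, 0.2, -0.1]
width: 51.3
grasp_force: 0.0
```

```bash
python3 -m pendant '{"grip":[-1,-1,-1,-1,-1,-1],"linear":[[0,0,0],[0,0,0],[0,0,0],[0,0,0],[0,0,0],[0,0,-6]],"angular":[[0,0,0],[0,0,0],[0,0,0],[0,0,0],[0,0,0],[0,0,0]]}'
```

```text
t: 6.75
ee_pos: [521.3, 188.1, 114.8]
orientation: [-1.678, -2.654, 0.003]
ft_force: [-1.2, -0.8, -2.3]
width: 31.5
grasp_force: 29.9
```

```bash
python3 -m pendant '{"grip":[-1,-1,-1,-1,-1,-1,-1,-1,-1,-1,-1,-1],"linear":[[0,0,-15],[0,0,-25],[0,0,-30],[-10,-3,-30],[-20,-7,-25],[-30,-10,-20],[-35,-12,-10],[-35,-12,0],[-35,-12,0],[-35,-12,0],[-35,-12,0],[-25,-8,0]],"angular":[[0,0,0],[0,0,0],[0,0,0],[0,0,0],[0,0,0],[0,0,0],[0,0,0],[0,0,0],[0,0,0],[0,0,0],[0,0,0],[0,0,0]]}'
python3 -m pendant '{"grip":[-1,-1],"linear":[[-15,-5,0],[-3,0,0]],"angular":[[0,0,0],[0,0,0]]}'
cat > meas.py <<'E'
from h import *
import sys
P=[]
for i in range(int(sys.argv[1])):
  for n in('top','scene'):
    o=ctrl.get_obs();im=ctrl.get_image(n)[:,:,::-1];r=resin(n,im);P.append(o['ee_pos']);print(n,o['t'],r)
    if r and 92<r[1]<108:open('log.txt','a').write(f"{o['t']} {r[0]} {n}\n")
cv2.imwrite(f"pics/m{o['t']:.2f}.png",im)
o=ctrl.get_obs();print(o['t'],np.mean(P,0),o['width'],head(o))
E
printf '4.15 44.53 top\n4.2 41.38 scene\n4.25 36.73 top\n4.3 33.21 scene\n4.85 -10.11 top\n4.9 -15.3 scene\n4.95 -17.91 top\n5 -23.37 scene\n5.05 -25.84 top\n5.1 -31.13 scene\n5.15 -33.42 top\n5.2 -39.15 scene\n'>log.txt
python3 meas.py 3
```

```text
t: 7.75
ee_pos: [553.6, -87.0, 270.9]
orientation: [-1.68, -2.654, 0.001]
ft_force: [0.5, 0.7, -1.7]
width: 31.4
grasp_force: 29.9
t: 7.92
ee_pos: [557.0, -105.4, 270.6]
orientation: [-1.683, -2.653, 0.001]
ft_force: [0.3, 0.5, -1.8]
width: 31.6
grasp_force: 29.9
top 7.9167 (90.37, 73.0, 5516)
scene 7.9667 (115.93, 109.6, 238)
top 8.0167 (90.26, 74.7, 5443)
scene 8.0667 (106.75, 112.8, 199)
top 8.1167 (90.17, 75.7, 5381)
scene 8.1667 (92.74, 103.3, 410)
8.2167 [ 557.00810475 -103.05640707  270.56110888] 31.399341334736924 (np.float64(25.45975185428794), array([-4.00192497e-04,  2.93237122e-04, -9.99999877e-01]))
```

```bash
sed -i '$d' log.txt; python3 -m pendant '{"grip":[-1,-1,-1,-1,-1,-1,-1,-1,-1],"linear":[[0,0,0],[0,0,0],[0,0,0],[0,0,0],[0,0,0],[0,0,0],[0,0,0],[0,0,0],[0,0,0]],"angular":[[0,0,0],[0,0,0],[0,0,0],[0,0,0],[0,0,0],[0,0,0],[0,0,0],[0,0,0],[0,0,0]]}' >/dev/null; python3 meas.py 2;python3 -m pendant '{"grip":[-1,-1,-1,-1,-1,-1,-1,-1,-1],"linear":[[0,0,0],[0,0,0],[0,0,0],[0,0,0],[0,0,0],[0,0,0],[0,0,0],[0,0,0],[0,0,0]],"angular":[[0,0,0],[0,0,0],[0,0,0],[0,0,0],[0,0,0],[0,0,0],[0,0,0],[0,0,0],[0,0,0]]}' >/dev/null; python3 meas.py 2; ls pics
```

```text
top 8.9667 (90.08, 75.2, 5420)
scene 9.0167 (30.44, 98.1, 541)
top 9.0667 (89.79, 75.1, 5433)
scene 9.1167 (22.99, 97.6, 529)
9.1667 [ 557.32537993 -102.66359185  270.68012836] 31.492533354063184 (np.float64(25.378636709028026), array([-5.89413543e-05, -2.01782739e-05, -9.99999998e-01]))
top 9.9167 (84.39, 54.8, 6647)
scene 9.9667 (-41.7, 99.4, 398)
top 10.0167 (-43.68, 100.8, 385)
scene 10.0667 (-49.39, 100.3, 372)
10.1167 [ 557.32860782 -102.62225688  270.69371656] 31.502629558335105 (np.float64(25.38227942389058), array([ 2.97075528e-06, -1.22684380e-05, -1.00000000e+00]))
c1.png
c2.png
m10.07.png
m8.17.png
m9.12.png
s1.png
s20.png
s21.png
scene0.png
t0.png
t1.png
top0.png
v1.png
```

```bash
cat > fit.py <<'E'
from h import *
from scipy.optimize import least_squares
L=[l.split() for l in open('log.txt')]
t=np.array([float(l[0]) for l in L]);a=np.radians([float(l[1]) for l in L]);s=np.array([l[2]=='scene' for l in L])
w=1.36;k=np.round((a[0]-w*(t-t[0])-a)/(2*np.pi));a=a+2*np.pi*k
def model(p,t):
    d=t-4.15;b=.001/p[2];c=.0005/p[2];w0=p[1]
    return p[0]-((w0+c/b)*(1-np.exp(-b*d))/b-c/b*d)
# scene camera offset as a small horizontal shift (p3,p4), top the opposite -> average of both
def off(p,a): return (-np.sin(a)*p[3]+np.cos(a)*p[4])/100
f=lambda p:np.r_[(model(p,t)+np.where(s,1,-1)*off(p,a)-a)*50,(p[2]-.12)/.02,p[3:]/3]
r=least_squares(f,[a[0],1.36,.12,0,0]);p=r.x
if __name__=='__main__':
    print(p,'resid deg',np.degrees(f(p)[:len(t)]/50).round(2))
    n=ctrl.get_obs()['t'];print(n,np.degrees(model(p,n))%360,'w',(model(p,n)-model(p,n+.1))*10)
E
python3 fit.py
python3 -c "
import cv2
a=cv2.imread('pics/m10.07.png')[100:280,180:400];cv2.imwrite('pics/v2.png',cv2.resize(a,(720,590)))"
```

```text
[ 0.7792424   1.38261464  0.11682474 -1.758573   -0.52780149] resid deg [-0.37 -0.25 -0.36 -0.14  0.01  0.24  0.08  0.34  0.28  0.16  0.12  0.26
 -0.29 -0.45  0.03  0.12  0.26]
10.1167 308.1367621923014 w 1.2881108524464224
```

View pics/v2.png

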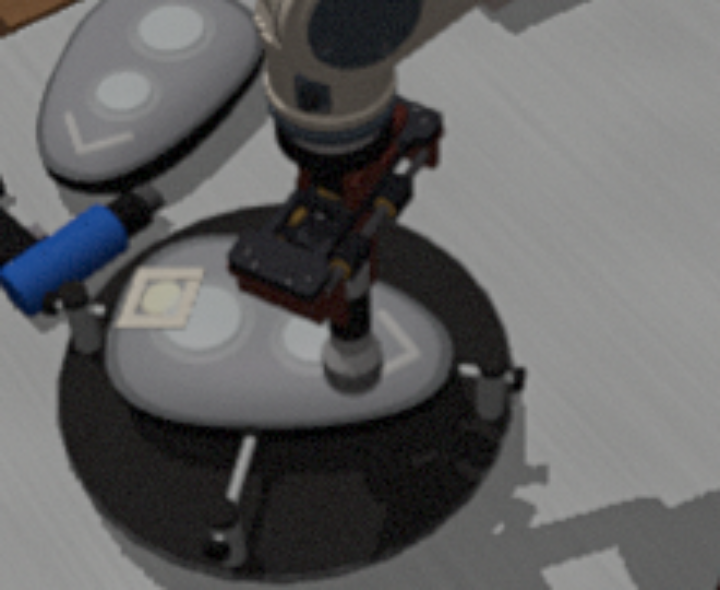

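Wrist alignment is good: the lamp hangs upright, its face near v2 (352,372), and the resin patch is at v2 (160,298). I now plan the tracking rows.

```bash
cat > plan.py <<'E'
import sys
from fit import *
# args: t0, start tcp x,y (commanded), heading, nrows ; start angle gating
t0,x,y,h,n=map(float,sys.argv[1:6]);h=np.radians(h);e=np.array([.6,1.0])
c=np.array([x,y]);started=len(sys.argv)>6;sc=np.arctan2(*(c+e-T)[::-1])
ex=np.array([-np.sin(h),np.cos(h)]);ey=np.array([np.cos(h),np.sin(h)]);L=[]
for i in range(int(n)):
    th=model(p,t0+(i+1)/12)
    d=(th-sc+np.pi)%(2*np.pi)-np.pi
    if not started and -.6<d<0: started=True
    g=T+100*np.array([np.cos(th),np.sin(th)])-e if started else c
    q=[round(float((g-c)@ex)*2)/2,round(float((g-c)@ey)*2)/2] if started else [0,0]
    c=c+q[0]*ex+q[1]*ey;L.append([*q,0])
    if i%12==11: print(str(L).replace(' ',''),'-> t %.3f pos'%(t0+(i+1)/12),c.round(1),'ang %.0f'%(np.degrees(th)%360));L=[]
E
python3 - <<'E'
from h import *
print('face seen', onz('scene',(287.6,213.5),178.5))
E
python3 plan.py 10.1167 557.3 -102.6 25.4 120
```

```text
face seen [ 555.40577972 -103.54790019  178.5       ]
[[0,0,0],[0,0,0],[0,0,0],[0,0,0],[0,0,0],[0,0,0],[0,0,0],[0,0,0],[0,0,0],[0,0,0],[0,0,0],[0,0,0]] -> t 11.117 pos [ 557.3 -102.6] ang 235
[[0,0,0],[0,0,0],[0,0,0],[0,0,0],[0,0,0],[0,0,0],[0,0,0],[0,0,0],[0,0,0],[0,0,0],[0,0,0],[0,0,0]] -> t 12.117 pos [ 557.3 -102.6] ang 162
[[0,0,0],[0,0,0],[0,0,0],[0,0,0],[0,0,0],[0,0,0],[0,0,0],[0,0,0],[0,0,0],[0,0,0],[0,0,0],[-4.5,4.0,0]] -> t 13.117 pos [ 562.8 -104.9] ang 91
[[-5.0,9.5,0],[-5.5,8.5,0],[-6.5,8.0,0],[-7.5,7.0,0],[-8.0,6.5,0],[-9.0,5.5,0],[-9.0,4.5,0],[-9.5,4.0,0],[-10.0,2.5,0],[-10.0,1.5,0],[-10.5,0.5,0],[-10.0,-0.5,0]] -> t 14.117 pos [ 657.9 -171.1] ang 20
[[-10.0,-1.5,0],[-10.0,-2.5,0],[-9.5,-3.5,0],[-9.5,-4.5,0],[-8.5,-5.5,0],[-8.0,-6.0,0],[-7.5,-7.0,0],[-6.5,-8.0,0],[-5.5,-8.5,0],[-5.0,-8.5,0],[-4.0,-9.5,0],[-3.0,-9.5,0]] -> t 15.117 pos [ 627.9 -281.6] ang 310
[[-2.0,-10.0,0],[-1.0,-10.0,0],[0.0,-10.0,0],[1.0,-10.0,0],[2.0,-10.0,0],[3.0,-9.5,0],[4.0,-9.5,0],[5.0,-8.5,0],[5.5,-8.5,0],[6.5,-7.5,0],[7.5,-7.0,0],[7.5,-6.0,0]] -> t 16.117 pos [ 515.  -292.1] ang 241
[[8.5,-5.5,0],[9.0,-4.5,0],[9.5,-3.5,0],[9.5,-2.5,0],[10.0,-1.5,0],[9.5,-1.0,0],[10.0,0.5,0],[10.0,1.5,0],[9.5,2.0,0],[9.5,3.5,0],[9.0,4.0,0],[8.5,5.0,0]] -> t 17.117 pos [ 464.9 -191.3] ang 172
[[8.0,5.5,0],[7.5,6.5,0],[6.5,7.5,0],[6.0,8.0,0],[5.0,8.0,0],[4.5,9.0,0],[3.5,9.0,0],[2.0,9.5,0],[2.0,10.0,0],[0.5,9.5,0],[-0.5,10.0,0],[-1.5,9.5,0]] -> t 18.117 pos [ 538.4 -108.3] ang 105
[[-2.0,9.5,0],[-3.5,9.0,0],[-4.0,9.0,0],[-4.5,8.5,0],[-6.0,8.0,0],[-6.0,7.0,0],[-7.5,7.0,0],[-7.5,5.5,0],[-8.0,5.5,0],[-9.0,4.0,0],[-9.0,3.5,0],[-9.0,2.5,0]] -> t 19.117 pos [ 642.4 -143. ] ang 38
[[-9.5,2.0,0],[-9.5,0.5,0],[-10.0,0.0,0],[-9.5,-1.0,0],[-9.0,-2.0,0],[-9.5,-3.0,0],[-8.5,-4.0,0],[-8.5,-4.5,0],[-8.0,-5.0,0],[-7.5,-6.5,0],[-6.5,-6.5,0],[-6.0,-7.5,0]] -> t 20.117 pos [ 652.2 -251.2] ang 332
```

The model is good but the deceleration is still loosely known, so I wait one more turn, measure, then join.

```bash
W='w'; for i in 1 2 3; do python3 -m pendant '{"grip":[-1,-1,-1,-1,-1,-1,-1,-1,-1,-1,-1,-1],"linear":[[0,0,0],[0,0,0],[0,0,0],[0,0,0],[0,0,0],[0,0,0],[0,0,0],[0,0,0],[0,0,0],[0,0,0],[0,0,0],[0,0,0]],"angular":[[0,0,0],[0,0,0],[0,0,0],[0,0,0],[0,0,0],[0,0,0],[0,0,0],[0,0,0],[0,0,0],[0,0,0],[0,0,0],[0,0,0]]}' >/dev/null; done
python3 -m pendant '{"grip":[-1,-1,-1,-1,-1,-1,-1,-1],"linear":[[0,0,0],[0,0,0],[0,0,0],[0,0,0],[0,0,0],[0,0,0],[0,0,0],[0,0,0]],"angular":[[0,0,0],[0,0,0],[0,0,0],[0,0,0],[0,0,0],[0,0,0],[0,0,0],[0,0,0]]}'>/dev/null; python3 meas.py 1
python3 -m pendant '{"grip":[-1,-1,-1,-1,-1,-1,-1,-1,-1],"linear":[[0,0,0],[0,0,0],[0,0,0],[0,0,0],[0,0,0],[0,0,0],[0,0,0],[0,0,0],[0,0,0]],"angular":[[0,0,0],[0,0,0],[0,0,0],[0,0,0],[0,0,0],[0,0,0],[0,0,0],[0,0,0],[0,0,0]]}' >/dev/null; python3 meas.py 2
python3 -m pendant '{"grip":[-1,-1,-1],"linear":[[0,0,0],[0,0,0],[0,0,0]],"angular":[[0,0,0],[0,0,0],[0,0,0]]}' >/dev/null; python3 meas.py 2; python3 fit.py
```

```text
top 13.7833 (90.15, 75.3, 5413)
scene 13.8333 (40.47, 97.8, 556)
13.8833 [ 557.30747762 -102.61478354  270.67226703] 31.222722736844272 (np.float64(25.379683132447152), array([-5.02885113e-05,  2.01433216e-05, -9.99999999e-01]))
top 14.6333 (86.44, 65.5, 6014)
scene 14.6833 (-20.56, 98.7, 444)
top 14.7333 (85.04, 61.9, 6238)
scene 14.7833 (-27.73, 98.7, 426)
14.8333 [ 557.31499202 -102.61916166  270.67123227] 31.254987849312347 (np.float64(25.382171808594258), array([-2.63917204e-06, -1.44799958e-05, -1.00000000e+00]))
top 15.0833 (-46.91, 100.6, 388)
scene 15.1333 (-51.92, 99.8, 368)
top 15.1833 (-53.9, 100.7, 399)
scene 15.2333 (-59.29, 99.9, 360)
15.2833 [ 557.3208554  -102.6150938   270.67872994] 31.450287577718345 (np.float64(25.384188357937475), array([ 9.69401985e-06, -1.54724783e-05, -1.00000000e+00]))
[ 0.77931493  1.38286707  0.11608825 -1.74447524 -0.49290278] resid deg [-0.38 -0.24 -0.37 -0.12 -0.02  0.25  0.05  0.35  0.25  0.17  0.09  0.27
 -0.27 -0.43  0.07  0.12  0.3  -0.23  0.05  0.13  0.05 -0.3   0.14  0.08]
15.2833 298.32831423965683 w 1.2099450162378744
```

Excellent fit, so the prediction is reliable.

```bash
python3 plan.py 15.2833 557.3 -102.6 25.38 132
```

```text
[[0,0,0],[0,0,0],[0,0,0],[0,0,0],[0,0,0],[0,0,0],[0,0,0],[0,0,0],[0,0,0],[0,0,0],[0,0,0],[0,0,0]] -> t 16.283 pos [ 557.3 -102.6] ang 229
[[0,0,0],[0,0,0],[0,0,0],[0,0,0],[0,0,0],[0,0,0],[0,0,0],[0,0,0],[0,0,0],[0,0,0],[0,0,0],[0,0,0]] -> t 17.283 pos [ 557.3 -102.6] ang 161
[[0,0,0],[0,0,0],[0,0,0],[0,0,0],[0,0,0],[0,0,0],[0,0,0],[0,0,0],[0,0,0],[0,0,0],[0,0,0],[0,0,0]] -> t 18.283 pos [ 557.3 -102.6] ang 94
[[-6.0,7.5,0],[-5.0,8.5,0],[-5.5,8.0,0],[-6.5,7.0,0],[-7.0,7.0,0],[-7.5,6.0,0],[-8.0,5.0,0],[-8.5,4.5,0],[-9.0,3.5,0],[-9.5,2.5,0],[-9.5,2.0,0],[-9.5,0.5,0]] -> t 19.283 pos [ 652.5 -158.7] ang 28
[[-9.5,0.0,0],[-9.5,-1.0,0],[-9.5,-2.0,0],[-9.0,-3.0,0],[-9.0,-3.5,0],[-8.5,-4.5,0],[-8.0,-5.0,0],[-7.0,-6.0,0],[-7.0,-7.0,0],[-6.0,-7.0,0],[-5.5,-8.0,0],[-4.5,-8.0,0]] -> t 20.283 pos [ 642.7 -266.3] ang 322
[[-4.0,-9.0,0],[-3.0,-9.0,0],[-2.0,-9.0,0],[-1.5,-9.5,0],[0.0,-9.5,0],[0.5,-9.5,0],[1.5,-9.0,0],[2.0,-9.0,0],[3.0,-9.0,0],[4.0,-8.5,0],[5.0,-8.0,0],[5.5,-8.0,0]] -> t 21.283 pos [ 541.3 -302.2] ang 257
[[6.0,-7.0,0],[7.0,-6.5,0],[7.0,-5.5,0],[8.0,-5.0,0],[8.0,-4.5,0],[9.0,-3.5,0],
[... 205 characters left out ...]
0,7.0,0],[5.0,8.0,0],[4.0,8.0,0],[3.5,8.5,0],[2.5,9.0,0]] -> t 23.283 pos [ 500.2 -128. ] ang 130
[[2.0,8.5,0],[1.0,9.5,0],[0.5,9.0,0],[-1.0,9.0,0],[-1.0,9.0,0],[-2.5,8.5,0],[-3.0,9.0,0],[-4.0,8.0,0],[-4.5,8.0,0],[-5.0,7.5,0],[-6.0,6.5,0],[-6.5,6.5,0]] -> t 24.283 pos [ 602.5 -112.7] ang 67
[[-7.0,5.5,0],[-7.0,5.5,0],[-8.0,4.0,0],[-8.5,4.0,0],[-8.5,2.5,0],[-8.5,2.5,0],[-9.0,1.0,0],[-9.0,0.5,0],[-8.5,0.0,0],[-9.0,-1.0,0],[-9.0,-2.0,0],[-8.5,-2.5,0]] -> t 25.283 pos [ 663.6 -194.9] ang 6
[[-8.0,-3.5,0],[-8.0,-4.0,0],[-7.5,-5.0,0],[-7.0,-5.5,0],[-6.5,-6.0,0],[-6.0,-6.5,0],[-5.5,-7.0,0],[-4.5,-7.5,0],[-4.0,-8.0,0],[-3.5,-8.0,0],[-2.5,-8.5,0],[-2.0,-8.5,0]] -> t 26.283 pos [ 621.  -287.1] ang 305
```

```bash
for i in 1 2 3; do python3 -m pendant '{"grip":[-1,-1,-1,-1,-1,-1,-1,-1,-1,-1,-1,-1],"linear":[[0,0,0],[0,0,0],[0,0,0],[0,0,0],[0,0,0],[0,0,0],[0,0,0],[0,0,0],[0,0,0],[0,0,0],[0,0,0],[0,0,0]],"angular":[[0,0,0],[0,0,0],[0,0,0],[0,0,0],[0,0,0],[0,0,0],[0,0,0],[0,0,0],[0,0,0],[0,0,0],[0,0,0],[0,0,0]]}' >/dev/null; done
python3 -m pendant '{"grip":[-1,-1,-1,-1,-1,-1,-1,-1,-1,-1,-1,-1],"linear":[[-6,7.5,0],[-5,8.5,0],[-5.5,8,0],[-6.5,7,0],[-7,7,0],[-7.5,6,0],[-8,5,0],[-8.5,4.5,0],[-9,3.5,0],[-9.5,2.5,0],[-9.5,2,0],[-9.5,0.5,0]],"angular":[[0,0,0],[0,0,0],[0,0,0],[0,0,0],[0,0,0],[0,0,0],[0,0,0],[0,0,0],[0,0,0],[0,0,0],[0,0,0],[0,0,0]]}'
python3 -c "
from workcell import ctrl;o=ctrl.get_obs();print(o['t'],o['ee_pos'],o['qpos'],o['qvel'])"
```

```text
t: 19.28
ee_pos: [653.2, -159.6, 270.6]
orientation: [1.679, 2.655, 0.0]
ft_force: [-0.5, -0.3, -2.3]
width: 31.2
grasp_force: 29.9
19.2833 [ 653.15292661 -159.59598689  270.63787594] [-2.57359227e-01  4.47579426e-01  1.47480001e+00  1.96129041e-05
  1.21916809e+00 -7.00256490e-01] [-0.12918508  0.11248932 -0.17796392 -0.00106651  0.06749021 -0.12713263]
```

On plan within 1 mm. Continuing.

```bash
python3 -m pendant '{"grip":[-1,-1,-1,-1,-1,-1,-1,-1,-1,-1,-1,-1],"linear":[[-9.5,0,0],[-9.5,-1,0],[-9.5,-2,0],[-9,-3,0],[-9,-3.5,0],[-8.5,-4.5,0],[-8,-5,0],[-7,-6,0],[-7,-7,0],[-6,-7,0],[-5.5,-8,0],[-4.5,-8,0]],"angular":[[0,0,0],[0,0,0],[0,0,0],[0,0,0],[0,0,0],[0,0,0],[0,0,0],[0,0,0],[0,0,0],[0,0,0],[0,0,0],[0,0,0]]}' | head -2
python3 -m pendant '{"grip":[-1,-1,-1,-1,-1,-1,-1,-1,-1,-1,-1,-1],"linear":[[-4,-9,0],[-3,-9,0],[-2,-9,0],[-1.5,-9.5,0],[0,-9.5,0],[0.5,-9.5,0],[1.5,-9,0],[2,-9,0],[3,-9,0],[4,-8.5,0],[5,-8,0],[5.5,-8,0]],"angular":[[0,0,0],[0,0,0],[0,0,0],[0,0,0],[0,0,0],[0,0,0],[0,0,0],[0,0,0],[0,0,0],[0,0,0],[0,0,0],[0,0,0]]}' | head -2
python3 -m pendant '{"grip":[-1,-1,-1,-1,-1,-1,-1,-1,-1,-1,-1,-1],"linear":[[6,-7,0],[7,-6.5,0],[7,-5.5,0],[8,-5,0],[8,-4.5,0],[9,-3.5,0],[8.5,-3,0],[9.5,-1.5,0],[9,-1,0],[9.5,-0.5,0],[9,1,0],[9,1.5,0]],"angular":[[0,0,0],[0,0,0],[0,0,0],[0,0,0],[0,0,0],[0,0,0],[0,0,0],[0,0,0],[0,0,0],[0,0,0],[0,0,0],[0,0,0]]}'
python3 -c "
from workcell import ctrl;o=ctrl.get_obs();print(o['t'],o['ee_pos'])"
```

```text
t: 20.28
ee_pos: [642.1, -267.2, 270.7]
t: 21.28
ee_pos: [540.4, -302.1, 270.7]
t: 22.28
ee_pos: [466.3, -226.7, 270.7]
orientation: [1.679, 2.655, 0.0]
ft_force: [-0.1, 0.0, -2.7]
width: 31.3
grasp_force: 29.9
22.2833 [ 466.34246153 -226.65588009  270.74174923]
```

```bash
python3 -m pendant '{"grip":[-1,-1,-1,-1,-1,-1,-1,-1,-1,-1,-1,-1],"linear":[[9,2.5,0],[9,3,0],[8,4,0],[8,5,0],[7.5,5,0],[7,6.5,0],[6,6.5,0],[6,7,0],[5,8,0],[4,8,0],[3.5,8.5,0],[2.5,9,0]],"angular":[[0,0,0],[0,0,0],[0,0,0],[0,0,0],[0,0,0],[0,0,0],[0,0,0],[0,0,0],[0,0,0],[0,0,0],[0,0,0],[0,0,0]]}' | head -2
python3 -m pendant '{"grip":[-1,-1,-1,-1,-1,-1,-1,-1,-1,-1,-1,-1],"linear":[[2,8.5,0],[1,9.5,0],[0.5,9,0],[-1,9,0],[-1,9,0],[-2.5,8.5,0],[-3,9,0],[-4,8,0],[-4.5,8,0],[-5,7.5,0],[-6,6.5,0],[-6.5,6.5,0]],"angular":[[0,0,0],[0,0,0],[0,0,0],[0,0,0],[0,0,0],[0,0,0],[0,0,0],[0,0,0],[0,0,0],[0,0,0],[0,0,0],[0,0,0]]}'
python3 - <<'E'
from h import *
o=ctrl.get_obs();im=ctrl.get_image('scene')[:,:,::-1];print(o['t'],o['ee_pos']);cv2.imwrite('pics/e.png',cv2.resize(im[110:270,180:380],(600,480)))
E
```

```text
t: 23.28
ee_pos: [500.9, -127.3, 270.7]
t: 24.28
ee_pos: [603.3, -113.1, 270.6]
orientation: [-1.679, -2.655, 0.0]
ft_force: [-0.6, -0.3, -1.3]
width: 31.6
grasp_force: 29.9
24.2833 [ 603.32628927 -113.05435036  270.59053113]
```

View pics/e.png

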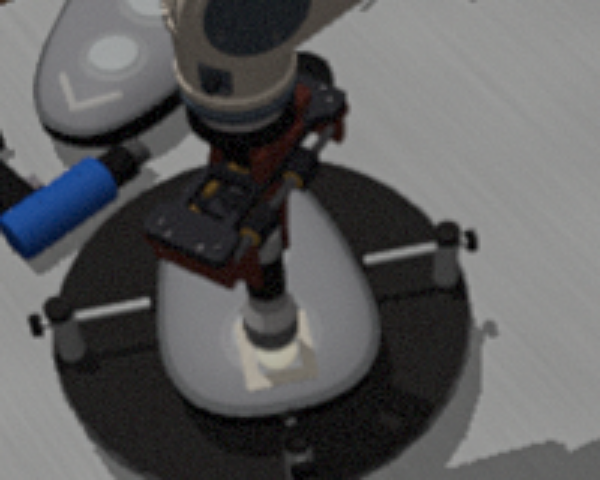

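Lamp over the frame: face centre about e (271,340), tape centre about e (275,353). I check the numbers and plan the return.

Run:
```python
from fit import *
print(onz('scene',(270.3,223.3),179),onz('scene',(271.7,227.7),149))
th=model(p,24.2833);print(T+100*np.array([np.cos(th),np.sin(th)]))
```

```text
[ 607.68848969 -104.27726337  179.        ] [ 602.99039997 -108.92952694  149.        ]
[ 603.00417093 -111.51008278]
```

```bash
python3 -m pendant '{"grip":[-1,-1,-1,-1,-1,-1,-1,-1,-1,-1,-1,-1],"linear":[[15,3,0],[30,6,0],[35,6.5,0],[35,7,0],[35,7,0],[35,7,0],[35,6.5,0],[35,6.5,0],[27,5,0],[15,3,15],[8,1.5,20],[2,0,25]],"angular":[[0,0,0],[0,0,0],[0,0,0],[0,0,0],[0,0,0],[0,0,0],[0,0,0],[0,0,0],[0,0,0],[0,0,0],[0,0,0],[0,0,0]]}'
python3 - <<'E'
from h import *
for i in range(3):o=ctrl.get_obs();im=ctrl.get_image('top')[:,:,::-1];print(o['t'],o['ee_pos'])
im=ctrl.get_image('scene')[:,:,::-1];cv2.imwrite('pics/r.png',cv2.resize(im[220:360,310:450],(600,600)))
E
```

```text
t: 25.33
ee_pos: [524.1, 192.4, 211.6]
orientation: [1.675, 2.655, 0.005]
ft_force: [0.9, 0.4, -2.2]
width: 31.2
grasp_force: 29.9
25.3333 [524.0557368  192.37533697 211.57920915]
25.3833 [520.80293786 190.70992636 205.88428686]
25.4333 [520.80324913 189.9971965  207.44651603]
```

View pics/r.png

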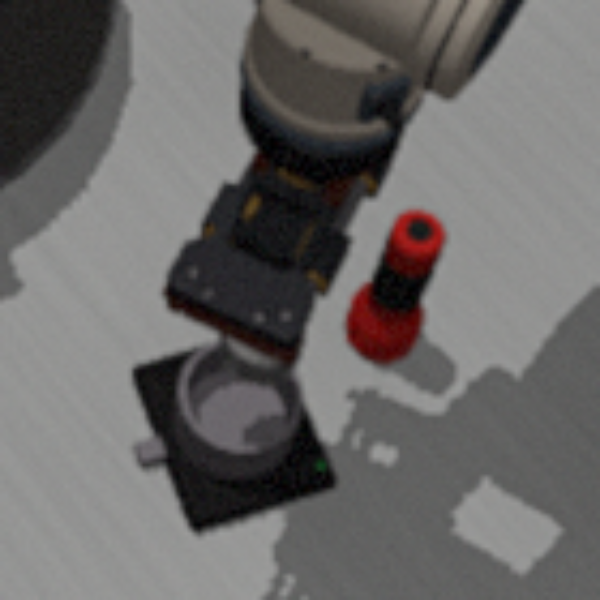

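The socket is empty with its rim centre near r (239,400), and the lamp hangs above it clear of the red look-alike. I descend most of the way.

```bash
python3 -m pendant '{"grip":[-1,-1,-1,-1,-1,-1,-1,-1],"linear":[[-1,2,0],[-0.5,1,10],[0,0,20],[0,0,20],[0,0,15],[0,0,10],[0,0,5],[0,0,0]],"angular":[[0,0,0],[0,0,0],[0,0,0],[0,0,0],[0,0,0],[0,0,0],[0,0,0],[0,0,0]]}'
```

```text
t: 26.2
ee_pos: [527.5, 189.5, 130.0]
orientation: [-1.679, -2.654, 0.001]
ft_force: [-0.5, 0.3, -1.8]
width: 31.7
grasp_force: 29.9
```

```bash
python3 -m pendant '{"grip":[-1,-1,-1,-1,-1,-1],"linear":[[0,0,5],[0,0,5],[0,0,5],[0,0,2],[0,0,0],[0,0,0]],"angular":[[0,0,0],[0,0,0],[0,0,0],[0,0,0],[0,0,0],[0,0,0]]}'; python3 -c "
from workcell import ctrl
for i in range(3):
  o=ctrl.get_obs();print(o['ee_pos'],o['ft_force']);ctrl.get_image('top')"
```

```text
t: 26.7
ee_pos: [527.6, 189.9, 113.7]
orientation: [1.679, 2.655, -0.0]
ft_force: [-0.1, 0.7, -2.3]
width: 31.0
grasp_force: 29.9
[527.591782   189.88981598 113.69470695] [-0.09687498  0.72487926 -2.27109293]
[527.67712215 189.93142743 113.82194588] [-0.56108382  0.60765332 -2.09482918]
[527.74667108 189.96352162 113.8948565 ] [ 0.14687822  0.08950398 -2.35170342]
```

Still hanging (−2.3 N). I lower in 1 mm steps until contact.

```bash
python3 -m pendant '{"grip":[-1,-1,-1,-1],"linear":[[0,0,1],[0,0,1],[0,0,0.5],[0,0,0]],"angular":[[0,0,0],[0,0,0],[0,0,0],[0,0,0]]}' | sed -n 1,4p; python3 -m pendant '{"grip":[-1,-1,-1],"linear":[[0,0,0.5],[0,0,0.5],[0,0,0]],"angular":[[0,0,0],[0,0,0],[0,0,0]]}'| sed -n 1,4p
```

```text
t: 27.18
ee_pos: [527.5, 189.8, 111.1]
orientation: [-1.679, -2.655, 0.0]
ft_force: [1.4, -0.3, -1.8]
t: 27.43
ee_pos: [527.5, 189.8, 110.0]
orientation: [-1.679, -2.655, 0.0]
ft_force: [-0.2, -0.1, -1.6]
```

```bash
python3 -m pendant '{"grip":[-1,-1,-1],"linear":[[0,0,0.5],[0,0,0.5],[0,0,0]],"angular":[[0,0,0],[0,0,0],[0,0,0]]}' | sed -n 1,4p; python3 -m pendant '{"grip":[-1,-1,-1],"linear":[[0,0,0.5],[0,0,0.5],[0,0,0]],"angular":[[0,0,0],[0,0,0],[0,0,0]]}'| sed -n 1,4p
```

```text
t: 27.68
ee_pos: [527.7, 189.9, 109.7]
orientation: [1.679, 2.655, 0.0]
ft_force: [-2.0, -1.2, 3.8]
t: 27.93
ee_pos: [528.2, 190.1, 109.5]
orientation: [1.679, 2.655, 0.001]
ft_force: [-1.7, -1.2, 11.0]
```

On the floor. I ease off and release.

```bash
python3 -m pendant '{"grip":[-1,1,1,1,1,1,1,1,1,1,1,1],"linear":[[0,0,-1],[0,0,0],[0,0,0],[0,0,0],[0,0,0],[0,0,0],[0,0,0],[0,0,0],[0,0,0],[0,0,0],[0,0,0],[0,0,0]],"angular":[[0,0,0],[0,0,0],[0,0,0],[0,0,0],[0,0,0],[0,0,0],[0,0,0],[0,0,0],[0,0,0],[0,0,0],[0,0,0],[0,0,0]]}'
```

```text
t: 28.93
ee_pos: [527.6, 189.9, 109.2]
orientation: [1.679, 2.655, 0.0]
ft_force: [-0.9, -0.7, 0.2]
width: 87.5
grasp_force: 0.0
```

```bash
python3 -m pendant '{"grip":[1,1,1,1,1,1,1,1,1,1,1,1],"linear":[[0,0,-8],[0,0,-20],[0,0,-30],[0,0,-35],[0,0,-35],[20,0,0],[35,0,0],[35,0,0],[35,0,0],[20,0,0],[0,0,0],[0,0,0]],"angular":[[0,0,0],[0,0,0],[0,0,0],[0,0,0],[0,0,0],[0,0,0],[0,0,0],[0,0,0],[0,0,0],[0,0,0],[0,0,0],[0,0,0]]}'
python3 - <<'E'
from h import *
a=ctrl.get_image('scene')[:,:,::-1];b=ctrl.get_image('top')[:,:,::-1]
cv2.imwrite('pics/f.png',np.hstack([cv2.resize(a[220:360,310:450],(400,400)),cv2.resize(b[190:300,200:310],(400,400))]))
E
```

```text
t: 29.93
ee_pos: [465.0, 321.5, 237.7]
orientation: [1.676, 2.657, 0.0]
ft_force: [-0.6, -0.3, -0.0]
width: 87.8
grasp_force: 0.0
```

View pics/f.png

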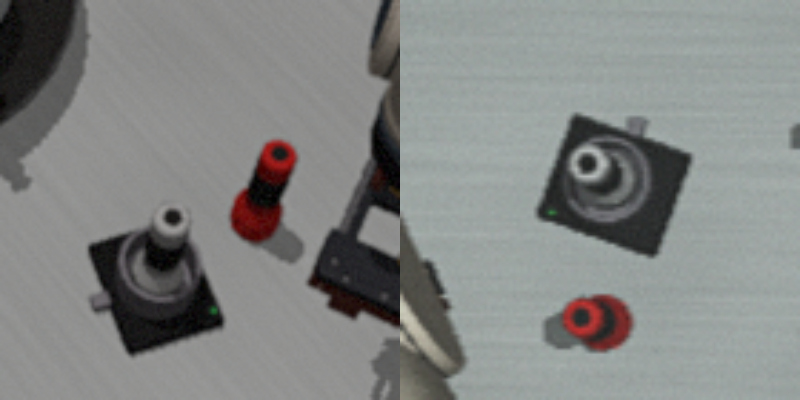

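The lamp stands upright in its cup, tail at f (172,218) and (586,163), and the gripper is clear of everything. I hand the job in.

```bash
python3 -c "
from workcell import ctrl;print(ctrl.close_job())"
```

```text
the job is handed in; nothing more can be done
None
```

I handed the job in at about 30 s of the 51 s limit, with no verdict returned: the table coasted at 1.1–1.4 rad/s, the lamp followed the resin for 6 s about 30 mm above it and at most about 7 mm off centre (my estimate), and it is back in its cup, released.

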